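# Square the card rack to the two desk pins with a straightedge

### The job

Slide the aluminium straightedge across the desk until its long edge touches both red-topped pins at once. Only then, with the rack not yet against it, push the black card rack up to the straightedge until its long front side lies flush along it, between the two pins, with the straightedge still touching both pins. Do not tip the rack, and leave the small parts lying around where they are.

Things in the scene. Friction and masses are not known exactly. Their poses are not given: they have to be found in the camera images.
- pins: Two upright steel pins fixed in the desk, each 12 mm in diameter and 32 mm high with a red top, 220 mm apart centre to centre; a flat yellow painted stripe, with no thickness to speak of, runs just behind them. They cannot move. Origin: on the desk, midway between the pins. x axis along the line of the two pins, z up, +y points away from the straightedge and rack, which both start on the -y side.
- pin_a (a point): Axis of the pin at x = -110 mm of pins, 10 mm above the desk.
- pin_b (a point): Axis of the pin at x = +110 mm of pins, 10 mm above the desk.
- straightedge: Loose straight aluminium box-section bar with black end caps, 300 mm long (x), 40 mm wide (y), 20 mm high (z), about 0.3 kg, lying flat on the desk. Origin: centre of its underside. Its +y long side faces the pins; it touches a pin when the pin's axis is 26 mm from the bar's centre line. It starts 50 to 90 mm short of the pins, turned by up to about 0.2 rad to their line.
- rack: Loose black polymer rack with slotted side walls, 140 mm long (x), 80 mm wide (y), walls 36 mm high with flat vertical outer faces, carrying four green circuit cards fixed in it whose tops stand 54 mm above the desk; about 0.45 kg in all. Origin: centre of its underside. Its +y long side is the front, facing the straightedge; it starts beyond the straightedge from the pins, its centre 270 to 300 mm from the pin line, turned by up to about 0.2 rad to it.
- rack_front_a (a point): On the rack's front face at its left-hand end: x = -70, y = +40, z = 10 mm in the rack's frame.
- rack_front_b (a point): On the rack's front face at its other end: x = +70, y = +40, z = 10 mm in the rack's frame.
- sma_pair: Bystander: silver coaxial connector pair, 34 x 8 x 8 mm, lying on the desk. Origin: centre of its underside.
- fan_guard: Bystander: grey plastic fan guard, 60 x 60 x 5 mm, lying flat. Origin: centre of its underside.
- bumper_foot: Bystander: orange silicone bumper foot, 26 mm across, 10 mm high. Origin: centre of its underside.
- spacer: Bystander: knurled aluminium spacer standing upright, 16 mm diameter, 22 mm high. Origin: centre of its underside.
There are look-alikes about, which are no part of the job. Of the things that look like the rack, take the one that is nearest to the robot's base at the start.

How it is judged:
By the outcome, as a careful person would: the job done as asked, in the order asked, and still so for the second after the job is handed in, with the robot touching nothing.
It also fails if it takes over 54 s, if anything falls off the work surface, if the arm or the gripper's body presses on something with over 40 N, if the wrist force passes 120 N, or if a joint passes its speed limit or range.

### The arm

A 6-joint arm with a two-finger parallel gripper is mounted at the origin on the work surface. World frame = base frame: x ahead of the robot, y to its left, z up, the work surface at z = 0. Lengths are in m, angles in rad, forces in N, time in s.
With the tool pointing down it reaches from about 0.275 to 1 m from the base axis. Payload 8.4 kg.
Tool frame: the origin (TCP) lies between the finger pads; the fingertips stand 14 mm ahead of it and the grasp point (between the pads) lies 5 mm behind it; z points along the fingers, y is the line along which they close (so a half turn about z gives the same grasp; the last joint's range is limited). The gripper opens to 85 mm and grips with 20 to 120 N. Pads are 22 mm wide; open, the fingers measure 114 mm over their backs; the gripper's body (76 mm by 85 mm) begins 54 mm behind the grasp point. The pads swing forward as they close: fully open they stand 13 mm farther back than shut.
Start: joints at [-1.232, 0.353, 1.633, -0, 1.155, -0.002], TCP at [0.209, -0.589, 0.245] pointing down, gripper open.
Joint ranges: [-2.63, 2.63], [-0.92, 2.1], [0.06, 2.66], [-1.3, 4.44], [0, 2.69], [-3.02, 3.02]. Speed limits (rad/s): [2.22, 2.22, 2.79, 3.14, 3.14, 3.14].

### API

Orientations are given as a unit quaternion [x, y, z, w].
In Python, from plant import * gives the robot as it stands.
- The arm moves only by the tool apply_moves, never from a script. Its argument "targets" is a list that holds one entry, the list of rows, each a list of 7 numbers: the shift along the tool's x, y, z scaled (see below), then the turn, a rotation vector about the tool's x, y, z scaled (see below), then the closure, from 0 (fully open) to 1 (shut). A call has 1 to 12 rows; each row shifts and turns the commanded pose from where the row before left it, along the tool's axes as they then stand; what a row does not reach is not made up. The controller multiplies each number of a shift by 0.75 m and each number of a turn by pi/2 rad. A row lasts 1/10 s, in which the tool goes at most 50 mm and 8.59 degrees, less where a joint would pass 70% of its speed; a pose out of reach is approached as far as the arm can. A call with a number of a shift or a turn outside -1 to 1 is refused whole. A call with a gripper value outside its range is refused whole. The fingers move at their own pace and stop on an object; "force" is the grip in N (left out, the last holds). Time passes only in rows, so rows that do not move let the fingers close. It gives the time, the measured TCP pose, the force, the opening and the grip force at its end, in the units of the state.
- read_state(): the state, without advancing time (a new reading comes with each control period).
- grab_frame(name): name is "scene" or "side" or "wrist"; returns (picture, depth): 480x640x3 uint8, red, green, blue; 480x640 float32, m along the optical axis (not along the pixel's ray), 0 where there is no reading.
- camera_params(name): a dict with "fx", "fy", "cx", "cy" (pixels), "T" (4x4, takes a point from camera to world coordinates). Camera axes: x right, y up, looking along -z (the intrinsics and any distortion apply to the point x, -y, -z); pixel columns grow to the right and rows downward; lengths in m; the calibration is good to about 2 mm. The wrist camera is an equidistant fisheye: a pixel r from the principal point sees the ray r / f radians off the axis. A picture is of the moment at which its call begins: read the wrist's pose just before it. camera_params takes no time and is no camera call; for the wrist camera it gives the pose at the moment of the call.
- finish_job(): hands the job in; it is judged then, once.
The state is a dict: "time": time; "joints": joint angles; "joint_vel": joint speeds; "joint_torque": joint torques, N m; "ee_pos": TCP position; "tool_rot": TCP orientation; "wrist_force": force on the tool from outside, world axes, zero at the start; "ft_torque": the same for the moment, N m; "grip_width": opening from 0.0 (shut) to 1.0 (fully open); "grasp_force": force on a finger pad.
Only numpy, scipy, OpenCV 4.12 (cv2) and the standard library are available. Lean on these libraries where they do the work, as an engineer would, in place of code of your own. Each camera call takes 0.05 s, during which the arm holds its last target. There are 200 camera calls.

## Working session

There is one attempt and no reset: what is moved stays moved. The work goes in short steps, Python scripts to look and compute and a tool call to move; the robot and the scene stay as the last step left them, time stands still between calls to the robot, and variables do not carry over. Pictures are saved under pics/ and viewed, at most 10 in all, crops included, and the job is handed in when it is done.

Besides the shell and the picture viewer there is one more tool, called after "Request:" by a JSON object that holds its "method" and its "body", one argument or row to a line. apply_moves: Moves the arm, as the interface text tells. Shifts and turns lie within -1 to 1; 1 stands for 0.75 m of shift or pi/2 rad of turn. Its arguments: {"type":"object","properties":{"targets":{"type":"array"},"force":{"type":"number"}},"required":["targets"]}

```bash
mkdir -p pics; ls; cat > h.py <<'E'
from plant import *
import numpy as np, cv2
def shot(n,tag):
    p=camera_params(n); im,d=grab_frame(n)
    np.savez(f'pics/{tag}.npz',im=im,d=d,**{k:np.array(p[k]) for k in p})
    cv2.imwrite(f'pics/{tag}.png',im[:,:,::-1]); return im,d,p
def load(tag):
    z=np.load(f'pics/{tag}.npz'); return z['im'],z['d'],{k:z[k] for k in z.files if k not in('im','d')}
def onplane(p,uv,z):
    uv=np.atleast_2d(uv).astype(float); T=np.array(p['T'])
    r=np.c_[(uv[:,0]-p['cx'])/p['fx'],-(uv[:,1]-p['cy'])/p['fy'],-np.ones(len(uv))]@T[:3,:3].T
    o=T[:3,3]; return o+r*((z-o[2])/r[:,2])[:,None]
def cloud(p,d):
    v,u=np.mgrid[:d.shape[0],:d.shape[1]]; T=np.array(p['T'])
    c=np.stack([(u-p['cx'])/p['fx']*d,-(v-p['cy'])/p['fy']*d,-d],-1)
    return c@T[:3,:3].T+T[:3,3]
E
python3 - <<'E'
from h import *
for n in('scene','side'):
    im,d,p=shot(n,n+'0'); print(n,p)
s=read_state(); print(s)
E
```

```text
pics
scene {'fx': 609.902591266174, 'fy': 609.902591266174, 'cx': 309.2715902199637, 'cy': 239.7928587996072, 'T': array([[-0.03308622, -0.57945986,  0.81432891,  1.70545202],
       [ 0.99941305, -0.01194234,  0.03210828,  0.07974963],
       [-0.00888047,  0.81491328,  0.57951488,  0.84913807],
       [ 0.        ,  0.        ,  0.        ,  1.        ]])}
side {'fx': 478.24433027554005, 'fy': 478.24433027554005, 'cx': 327.1772184551086, 'cy': 239.9944720920938, 'T': array([[-0.89746026,  0.28440287, -0.33716478,  0.29918169],
       [-0.44108345, -0.57302875,  0.69071227,  0.72079054],
       [ 0.00323544,  0.76860462,  0.63971593,  0.67305758],
       [ 0.        ,  0.        ,  0.        ,  1.        ]])}
{'time': 0.1, 'joints': array([-1.23236627e+00,  3.53573097e-01,  1.63404997e+00,  2.75778067e-06,
        1.15520053e+00, -2.39144776e-03]), 'joint_vel': array([ 0.00059478, -0.00029304, -0.00285958,  0.00248443,  0.00031361,
       -0.00116041]), 'joint_torque': array([ 6.67991844e-04, -6.06356335e+01, -3.42818892e+01,  7.32999069e-05,
        3.97709911e-03, -2.17658373e-05]), 'ee_pos': array([ 0.20878504, -0.58866692,  0.24464455]), 'tool_rot': array([ 9.85515100e-01,  1.69586583e-01, -1.01682238e-04, -6.07017814e-04]), 'wrist_force': array([0.265678  , 0.45586074, 0.11868432]), 'ft_torque': array([0.01757906, 0.03085994, 0.00324377]), 'grasp_force': 0.0, 'grip_width': 1.0028629231888049}
```

View pics/scene0.png

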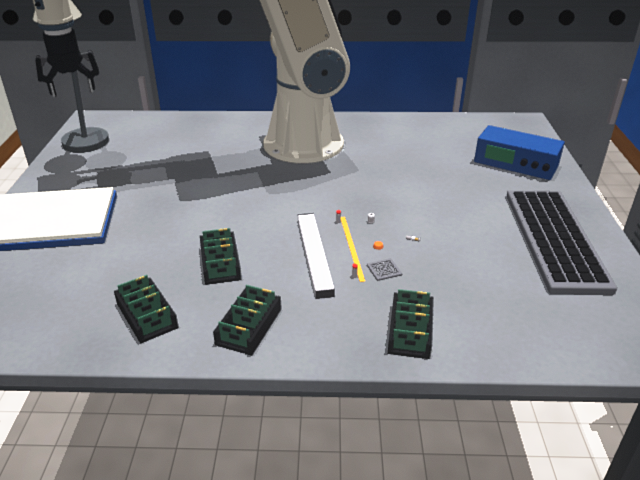

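View pics/side0.png

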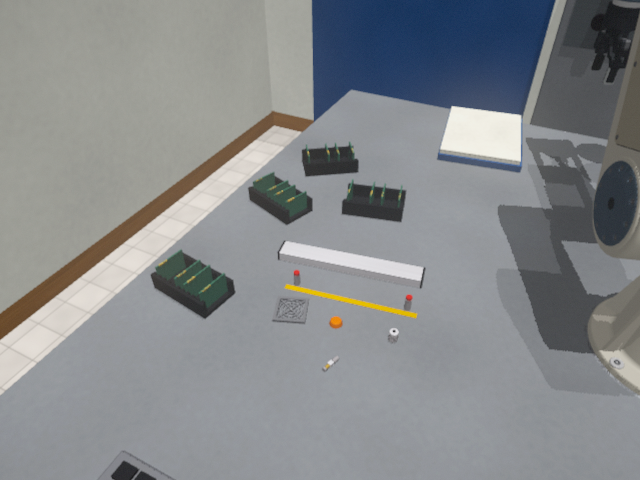

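Candidates for the rack in scene0 are (220,255), (145,307), (248,318) and (411,322). The one nearest the base looks like (220,255), which also sits across the straightedge from the pins. The straightedge is at (316,255), the pins at (338,213) and (355,267). I'll measure these now.

```bash
cat >> h.py <<'E'
def blobs(m,amin):
    n,l,st,c=cv2.connectedComponentsWithStats(m.astype(np.uint8)); return [(l==i,st[i,4],c[i]) for i in range(1,n) if st[i,4]>=amin]
def hsv(im): return [x.astype(int) for x in cv2.split(cv2.cvtColor(im,cv2.COLOR_RGB2HSV))]
def rect(xy):
    (c,s,a)=cv2.minAreaRect((xy[:,:2]*1000).astype(np.float32)); b=cv2.boxPoints((c,s,a))
    e=[b[1]-b[0],b[2]-b[1]]; e=max(e,key=np.linalg.norm); e=e if e[0]>0 else -e
    return np.round(c,1),np.round(sorted(s),1),round(float(np.arctan2(e[1],e[0])),4)
def measure(tag):
    im,d,p=load(tag); H,S,V=hsv(im); P=cloud(p,d)
    near=(P[...,0]>.3)&(P[...,0]<.95)&(P[...,1]>-.45)&(P[...,1]<.35)&(d>0)
    for m,a,c in blobs(((H<6)|(H>174))&(S>150)&(V>90)&near,4):
        print('red',a,c.round(1),onplane(p,c,.031)[0].round(4), 'depth',np.median(P[m],0).round(4))
    for m,a,c in blobs((S<30)&(V>200)&near&(P[...,2]<.04),300):
        v,u=np.nonzero(m); print('bar',a,c.round(1),rect(onplane(p,np.c_[u,v],.02)),'z',np.median(P[m][:,2]))
    for m,a,c in blobs((P[...,2]>.026)&(V<110)&near,300):
        q=P[m]; print('rack',a,c.round(1),rect(q[(q[:,2]>.028)]),'zmax',np.percentile(q[:,2],98).round(3),'r',np.hypot(*q[:,:2].mean(0)).round(3))
    for nm,mm,h in(('orange',(H>6)&(H<16)&(S>180)&(V>150),.01),('yellow',(H>20)&(H<30)&(S>180)&(V>150),0)):
        for m,a,c in blobs(mm&near&(P[...,2]<.02),20): 
            v,u=np.nonzero(m); print(nm,a,c.round(1),rect(onplane(p,np.c_[u,v],h)))
E
python3 - <<'E'
from h import *
for t in('scene0','side0'): print(t); measure(t)
im,_,_=load('scene0'); a=im[195:350,110:450]
cv2.imwrite('pics/crop0.png',cv2.resize(a,None,fx=2.3,fy=2.3,interpolation=cv2.INTER_CUBIC)[:,:,::-1])
E
```

```text
scene0
red 13 [338.4 211.6] [0.4341 0.1024 0.031 ] depth [0.4337 0.1016 0.0312]
red 15 [354.4 265.6] [0.6509 0.1361 0.031 ] depth [0.6512 0.1354 0.0312]
bar 1407 [315.3 252.8] (array([575.1,  46.5]), array([ 42.9, 293.5]), 0.178) z 0.020048460879714236
rack 1278 [218.3 250.9] (array([ 610.4, -167.1]), array([ 79.5, 142.3]), 0.237) zmax 0.054 r 0.637
rack 1722 [142.7 302.7] (array([ 788.1, -291.4]), array([ 80.4, 143.1]), 0.6033) zmax 0.054 r 0.844
rack 1714 [248.5 314. ] (array([814.9, -78.4]), array([ 83.9, 141.9]), -0.3415) zmax 0.054 r 0.822
rack 1745 [411.3 317.6] (array([819.9, 242.4]), array([ 79.3, 140.8]), -0.1495) zmax 0.053 r 0.857
orange 31 [377.5 246.2] (array([549.3, 193.4]), array([15. , 19.6]), 1.3079)
side0
red 18 [296.  272.3] [0.6485 0.1425 0.031 ] depth [0.6484 0.1431 0.0315]
red 24 [408.7 297. ] [0.4312 0.1079 0.031 ] depth [0.4312 0.1087 0.0312]
bar 1874 [352.2 260.3] (array([574.6,  51.4]), array([ 40.9, 291.1]), 0.1748) z 0.020515689558113115
rack 596 [330.  156.6] (array([ 784.9, -286.7]), array([ 84.3, 139.5]), 0.6019) zmax 0.052 r 0.829
rack 1135 [279.  193.8] (array([812.8, -73.4]), array([ 81.6, 139. ]), -0.3406) zmax 0.054 r 0.813
rack 737 [374.  198.2] (array([ 607.8, -161.7]), array([ 82.3, 139.1]), 0.2344) zmax 0.051 r 0.625
rack 1857 [190.8 278.8] (array([818.2, 246.8]), array([ 80.7, 141.6]), -0.1532) zmax 0.054 r 0.853
orange 38 [335.1 324.7] (array([532.1, 210.7]), array([11.9, 20.7]), 0.2273)
yellow 519 [351.5 300.8] (array([538. , 137.3]), array([ 10.3, 257.4]), 0.1571)
```

View pics/crop0.png

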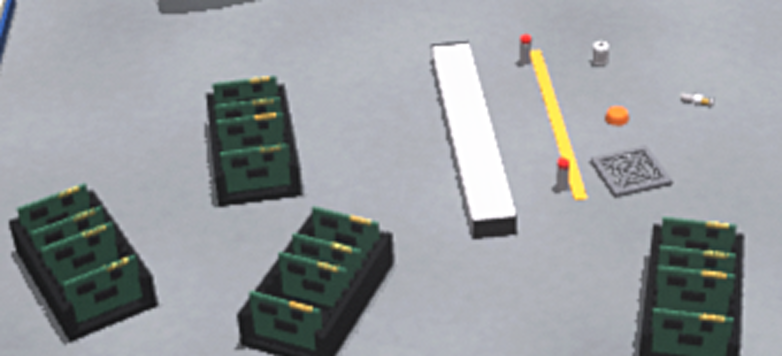

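Crop and numbers agree: the chosen rack at (220,255) is 0.63 m from the base and 140×80×54 mm, against 0.82 m or more for the others. In the pin frame the bar centre is about 77 mm short and the rack centre about 293 mm short. I'll push both with the open gripper, the two fingers spread along the pin line. First I turn the tool so its x points along +y of pins.

Request:
{"method": "apply_moves", "body": {
  "targets": [
    [[0,0,0,0,0,-0.088,0],[0,0,0,0,0,-0.088,0],[0,0,0,0,0,-0.088,0],[0,0,0,0,0,-0.088,0],[0,0,0,0,0,-0.088,0],[0,0,0,0,0,-0.088,0],[0,0,0,0,0,-0.088,0],[0,0,0,0,0,-0.088,0],[0,0,0,0,0,-0.088,0],[0,0,0,0,0,-0.09,0]]
  ]
}}

```text
time: 1.1
ee_pos: [0.2088, -0.5888, 0.2448]
tool_rot: [0.648, 0.762, 0.0, -0.0]
wrist_force: [-0.5, -0.3, -0.7]
grip_width: 1.001
grasp_force: 0.0
```

Request:
{"method": "apply_moves", "body": {
  "targets": [
    [[0.043,0.038,0,0,0,0,0],[0.043,0.038,0,0,0,0,0],[0.043,0.038,0,0,0,0,0],[0.043,0.038,0,0,0,0,0],[0.043,0.038,0,0,0,0,0],[0.043,0.038,0,0,0,0,0],[0.043,0.038,0,0,0,0,0],[0.043,0.038,0,0,0,0,0],[0.043,0.038,0,0,0,0,0],[0.043,0.038,0,0,0,0,0]]
  ]
}}

```text
time: 2.1
ee_pos: [0.441, -0.2247, 0.2452]
tool_rot: [0.65, 0.76, -0.0, -0.0]
wrist_force: [-0.7, 0.9, 0.2]
grip_width: 1.001
grasp_force: 0.0
```

```bash
cat >> h.py <<'E'
from scipy.spatial.transform import Rotation as R
PA,PB=np.array([.4327,.105]),np.array([.6497,.139]); M=(PA+PB)/2; U=(PB-PA)/np.linalg.norm(PB-PA); N=np.array([-U[1],U[0]])
def goal(u,n,z):
    "scaled tool-axis shift to bring the TCP to pin-frame u,n and height z"
    s=read_state(); r=R.from_quat(s['tool_rot']); e=np.array(s['ee_pos']); g=np.r_[M+u*U+n*N,z]
    y=r.as_matrix()[:,1]; x=r.as_matrix()[:,0]
    q=e[:2]-M
    print('t',s['time'],'tcp',e.round(4),'pinframe u,n',(q@U).round(4),(q@N).round(4),'tooly-angle err',round(float(np.arctan2(y@np.r_[N,0],y@np.r_[U,0])),4),'tilt',r.as_matrix()[2].round(3),'F',s['wrist_force'].round(2),'Fn',(s['wrist_force'][:2]@N).round(2),'shift',(r.inv().apply(g-e)/.75).round(4))
E
python3 -c "
from h import *
goal(.015,-.138,.1)"
```

```text
t 2.1 tcp [ 0.441  -0.2247  0.2452] pinframe u,n -0.1526 -0.327 tooly-angle err -0.0001 tilt [ 0. -0. -1.] F [-0.71  0.87  0.16] Fn 0.97 shift [0.252  0.2235 0.1936]
```

Request:
{"method": "apply_moves", "body": {
  "targets": [
    [[0.042,0.037,0,0,0,0,0],[0.042,0.037,0,0,0,0,0],[0.042,0.037,0,0,0,0,0],[0.042,0.037,0,0,0,0,0],[0.042,0.037,0,0,0,0,0],[0.042,0.038,0,0,0,0,0],[0,0,0.06,0,0,0,0],[0,0,0.06,0,0,0,0],[0,0,0.06,0,0,0,0],[0,0,0.06,0,0,0,0],[0,0,0.045,0,0,0,0]]
  ]
}}

```text
time: 3.2
ee_pos: [0.5751, -0.0136, 0.0287]
tool_rot: [0.65, 0.76, -0.001, -0.001]
wrist_force: [0.3, -0.0, 0.4]
grip_width: 1.005
grasp_force: 0.0
```

```bash
python3 -c "
from h import *
goal(.015,-.138,.018)
for n in('scene','side'):
    im,d,p=shot(n,n+'1')
a=load('scene1')[0][190:310,190:400];b=load('side1')[0][160:320,250:460]
f=lambda x:cv2.resize(x,(780,int(780*x.shape[0]/x.shape[1]))) 
cv2.imwrite('pics/c1.png',cv2.resize(np.vstack([f(a),f(b)]),None,fx=.56,fy=.56)[:,:,::-1])
print(cv2.imread('pics/c1.png').shape)"
```

```text
t 3.2 tcp [ 0.5751 -0.0136  0.0287] pinframe u,n 0.0125 -0.1392 tooly-angle err 0.0002 tilt [ 0.    -0.003 -1.   ] F [ 0.34 -0.04  0.44] Fn -0.09 shift [0.0016 0.0034 0.0142]
(582, 437, 3)
```

View pics/c1.png

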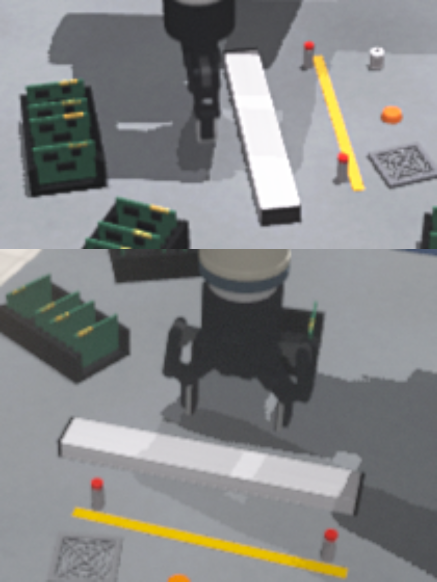

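The crop shows the open fingers between rack and bar, lined up with the bar and still above the desk. I'll measure tip height from the depth images.

```bash
python3 -c "
from h import *
s=read_state()
for t in('scene1','side1'):
    im,d,p=load(t); P=cloud(p,d); q=P[d>0]; r=q[:,:2]-M; u=r@U;n=r@N
    k=(abs(u-.0125)<.075)&(abs(n+.1392)<.022)&(q[:,2]>.006)&(q[:,2]<.06)
    print(t,k.sum(),np.sort(q[k,2])[:12].round(3))
    for lo in np.arange(.006,.06,.006):
        j=k&(q[:,2]>=lo)&(q[:,2]<lo+.006)
        if j.sum()>1: print(lo.round(3),j.sum(),'u',u[j].min().round(3),u[j].max().round(3),'n',n[j].min().round(3),n[j].max().round(3))
"
```

```text
scene1 111 [0.006 0.007 0.024 0.027 0.028 0.029 0.029 0.03  0.031 0.031 0.032 0.032]
0.006 2 u 0.019 0.05 n -0.152 -0.144
0.024 4 u 0.059 0.062 n -0.146 -0.135
0.03 17 u 0.057 0.067 n -0.151 -0.131
0.036 22 u 0.057 0.071 n -0.15 -0.13
0.042 15 u 0.055 0.07 n -0.152 -0.129
0.048 24 u -0.026 0.072 n -0.152 -0.13
0.054 26 u 0.057 0.072 n -0.152 -0.13
side1 193 [0.023 0.025 0.026 0.027 0.027 0.027 0.028 0.029 0.029 0.029 0.029 0.029]
0.024 14 u -0.039 0.058 n -0.149 -0.126
0.03 30 u -0.046 0.065 n -0.15 -0.125
0.036 38 u -0.046 0.066 n -0.147 -0.125
0.042 40 u -0.046 0.067 n -0.148 -0.126
0.048 37 u -0.046 0.066 n -0.147 -0.126
0.054 33 u -0.046 0.067 n -0.147 -0.124
```

Request:
{"method": "apply_moves", "body": {
  "targets": [
    [[0,0.003,0.014,0,0,0,0],[0,0,0.012,0,0,0,0],[0.012,0,0,0,0,0,0],[0.012,0,0,0,0,0,0],[0.008,0,0,0,0,0,0],[0.008,0,0,0,0,0,0],[0.008,0,0,0,0,0,0],[0.008,0,0,0,0,0,0],[0.008,0,0,0,0,0,0],[0.008,0,0,0,0,0,0]]
  ]
}}

```text
time: 4.3
ee_pos: [0.5706, 0.0403, 0.0122]
tool_rot: [0.65, 0.76, 0.0, 0.0]
wrist_force: [0.8, -4.6, 2.7]
grip_width: 0.999
grasp_force: 1.9
```

```bash
python3 -c "
from h import *
goal(.015,-.058,.009)
shot('side','side2');measure('side2')"
```

```text
t 4.3 tcp [0.5706 0.0403 0.0122] pinframe u,n 0.0164 -0.0852 tooly-angle err -0.0001 tilt [-0.     0.001 -1.   ] F [ 0.81 -4.6   2.7 ] Fn -4.67 shift [ 0.0363 -0.0019  0.0043]
red 20 [296.1 272.3] [0.6484 0.1423 0.031 ] depth [0.6473 0.1441 0.0328]
red 26 [408.5 297. ] [0.4315 0.1081 0.031 ] depth [0.4314 0.1098 0.0319]
bar 1747 [345.4 267.1] (array([575.7,  74.9]), array([ 40.3, 282. ]), 0.1539) z 0.02047941641205986
rack 303 [478.2  37.8] (array([412.2,  44.5]), array([52.8, 54.6]), -0.9718) zmax 0.523 r 0.411
rack 1390 [347.4 126.1] (array([565.7, 107.3]), array([ 9.7, 67.7]), 0.1177) zmax 0.372 r 0.575
rack 497 [324.8 159.5] (array([ 698. , -117.9]), array([ 88.2, 461.8]), -0.9609) zmax 0.26 r 0.767
rack 1121 [279.2 193.9] (array([813.2, -74.2]), array([ 81. , 140.6]), -0.3442) zmax 0.053 r 0.812
rack 3170 [359.8 222. ] (array([554.1, -64. ]), array([141.2, 298.8]), 1.4506) zmax 0.196 r 0.564
rack 1842 [190.9 278.9] (array([817.7, 247.3]), array([ 80.7, 140.1]), -0.1588) zmax 0.053 r 0.852
orange 39 [335.2 324.7] (array([531.8, 210.1]), array([13.1, 20.4]), 0.3303)
yellow 513 [351.6 300.9] (array([538. , 137.3]), array([ 10.3, 257.4]), 0.1571)
```

Request:
{"method": "apply_moves", "body": {
  "targets": [
    [[0.008,0,-0.004,0,0,0,0],[0.008,0,0,0,0,0,0],[0.008,0,0,0,0,0,0],[0.004,0,0,0,0,0,0],[0.003,0,0,0,0,0,0],[0.003,0,0,0,0,0,0]]
  ]
}}

```text
time: 4.95
ee_pos: [0.5663, 0.0653, 0.0149]
tool_rot: [0.65, 0.76, -0.0, -0.0]
wrist_force: [-0.0, -0.9, -1.3]
grip_width: 0.996
grasp_force: 0.7
```

```bash
python3 -c "
from h import *
goal(.015,-.056,.011)"
```

```text
t 4.95 tcp [0.5663 0.0653 0.0149] pinframe u,n 0.016 -0.0599 tooly-angle err 0.0001 tilt [-0. -0. -1.] F [-0.03 -0.93 -1.27] Fn -0.91 shift [ 0.0051 -0.0013  0.0053]
```

Request:
{"method": "apply_moves", "body": {
  "targets": [
    [[0.002,0,0,0,0,0,0],[0.002,0,0,0,0,0,0]]
  ]
}}

```text
time: 5.15
ee_pos: [0.566, 0.0682, 0.015]
tool_rot: [0.65, 0.76, -0.0, 0.0]
wrist_force: [0.2, -3.2, -0.2]
grip_width: 0.997
grasp_force: 2.0
```

Request:
{"method": "apply_moves", "body": {
  "targets": [
    [[0.002,0,0,0,0,0,0],[0,0,0,0,0,0,0]]
  ]
}}

```text
time: 5.35
ee_pos: [0.566, 0.0685, 0.0152]
tool_rot: [0.65, 0.76, -0.0, 0.001]
wrist_force: [0.8, -9.9, -0.3]
grip_width: 1.0
grasp_force: 5.2
```

Request:
{"method": "apply_moves", "body": {
  "targets": [
    [[0.001,0,0,0,0,0,0],[0.001,0,0,0,0,0,0],[0,0,0,0,0,0,0]]
  ]
}}

```text
time: 5.65
ee_pos: [0.566, 0.0687, 0.0153]
tool_rot: [0.65, 0.76, -0.001, 0.001]
wrist_force: [1.7, -18.9, 0.9]
grip_width: 0.999
grasp_force: 9.5
```

```bash
python3 -c "
from h import *
goal(.015,-.056,.011)
for n in('scene','side'): shot(n,n+'3')
measure('side3')
im,_,_=load('side3'); cv2.imwrite('pics/c3.png',cv2.resize(im[230:330,250:450],(800,400),interpolation=cv2.INTER_CUBIC)[:,:,::-1])
"|grep -v rack
```

```text
t 5.65 tcp [0.566  0.0687 0.0153] pinframe u,n 0.0162 -0.0565 tooly-angle err 0.0015 tilt [-0.003  0.    -1.   ] F [  1.74 -18.85   0.94] Fn -18.9 shift [ 0.0007 -0.0016  0.0057]
red 17 [296.1 272.4] [0.6482 0.1426 0.031 ] depth [0.647  0.1442 0.0321]
red 22 [408.5 297.2] [0.4314 0.1085 0.031 ] depth [0.4313 0.1086 0.0318]
bar 1902 [343.7 277. ] (array([567.8, 102.7]), array([ 41.1, 289.4]), 0.1552) z 0.020690284484844057
orange 40 [335.1 324.7] (array([531.7, 210.1]), array([13.2, 20.3]), 0.342)
yellow 519 [351.9 300.9] (array([537.8, 137.2]), array([ 10.6, 257.8]), 0.1588)
```

View pics/c3.png

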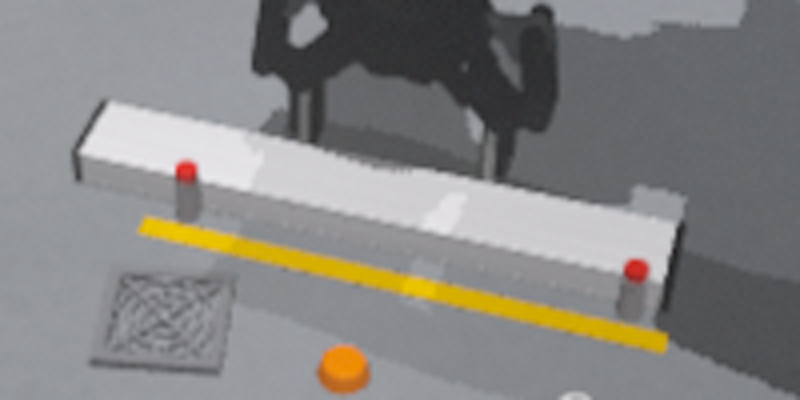

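The crop shows the bar's front edge against both pins at (188,200) and (632,295). The force rose to 19 N with no further travel, so it is seated on both. I'll back off, lift, and go over to behind the rack.

Request:
{"method": "apply_moves", "body": {
  "targets": [
    [[-0.01,0,0,0,0,0,0],[-0.03,0,0,0,0,0,0],[0,0,-0.05,0,0,0,0],[0,0,-0.05,0,0,0,0],[0,0,-0.04,0,0,0,0],[-0.05,0,0,0,0,0,0],[-0.05,0,0,0,0,0,0],[-0.05,0,0,0,0,0,0],[-0.05,0,0,0,0,0,0],[-0.06,0,0,0,0,0,0],[-0.06,0,0,0,0,0,0],[-0.06,0.008,0,0,0,0,0]]
  ]
}}

```text
time: 6.95
ee_pos: [0.6198, -0.2408, 0.1201]
tool_rot: [0.65, 0.76, 0.0, -0.0]
wrist_force: [0.6, 1.2, 0.1]
grip_width: 0.998
grasp_force: 0.0
```

```bash
python3 -c "
from h import *
goal(.0225,-.378,.022)
for n in('scene','side'):
    shot(n,n+'4'); print(n);measure(n+'4')
"|grep -v orange
```

```text
t 6.95 tcp [ 0.6198 -0.2408  0.1201] pinframe u,n 0.0215 -0.3706 tooly-angle err -0.0003 tilt [ 0.001 -0.    -1.   ] F [0.62 1.15 0.11] Fn 1.04 shift [-0.0099  0.0014  0.1308]
scene
red 14 [338.3 211.5] [0.4336 0.1022 0.031 ] depth [0.4346 0.1015 0.031 ]
red 15 [354.4 265.6] [0.6509 0.1361 0.031 ] depth [0.6514 0.1353 0.0319]
bar 1393 [337.5 251.1] (array([567.2,  97.6]), array([ 43.1, 293.8]), 0.1591) z 0.02002342464197504
rack 659 [187.2  78.8] (array([ 639.2, -179.6]), array([ 9.9, 77.3]), -0.2849) zmax 0.478 r 0.667
rack 1803 [173.6 183.1] (array([ 631.4, -238.4]), array([ 72.6, 130.5]), -0.2721) zmax 0.305 r 0.695
rack 1320 [218.3 250.8] (array([ 608.3, -167.6]), array([ 79.6, 145. ]), 0.2384) zmax 0.055 r 0.637
rack 1730 [142.7 302.6] (array([ 787.7, -290.9]), array([ 81.6, 145.9]), 0.6059) zmax 0.054 r 0.844
rack 1692 [248.5 314. ] (array([815.3, -78.6]), array([ 82.7, 141.8]), -0.3323) zmax 0.053 r 0.822
rack 1721 [411.3 317.7] (array([819.8, 242.4]), array([ 79.4, 141.7]), -0.1509) zmax 0.053 r 0.857
side
red 17 [296.1 272.4] [0.6482 0.1426 0.031 ] depth [0.6482 0.1435 0.0316]
red 22 [408.5 297.2] [0.4314 0.1085 0.031 ] depth [0.4313 0.1094 0.0318]
bar 2087 [345.7 277.2] (array([566.9, 102.3]), array([ 40.8, 291.2]), 0.1581) z 0.020498480834627908
rack 466 [375.7   8.5] (array([ 644.1, -184.5]), array([ 9.2, 69.6]), -0.3739) zmax 0.452 r 0.667
rack 2525 [387.9 106.6] (array([ 619.3, -232. ]), array([ 59.6, 147.2]), 0.1959) zmax 0.305 r 0.658
rack 599 [329.8 156.7] (array([ 784.4, -286.3]), array([ 85.5, 140.4]), 0.5922) zmax 0.052 r 0.829
rack 1118 [279.1 193.7] (array([812.1, -73.9]), array([ 82.1, 138.7]), -0.3282) zmax 0.053 r 0.813
rack 782 [374.  197.3] (array([ 607.5, -162.6]), array([ 87.9, 140.3]), 0.242) zmax 0.054 r 0.626
rack 1834 [190.7 278.8] (array([818. , 247.2]), array([ 80.6, 142. ]), -0.1561) zmax 0.054 r 0.853
yellow 515 [351.6 300.9] (array([538. , 137.3]), array([ 10.3, 257.4]), 0.1571)
```

Request:
{"method": "apply_moves", "body": {
  "targets": [
    [[-0.01,0.001,0.045,0,0,0,0],[0,0,0.05,0,0,0,0],[0,0,0.04,0,0,0,0],[0.012,0,0,0,0,0,0],[0.012,0,0,0,0,0,0],[0.006,0,0,0,0,0,0],[0.006,0,0,0,0,0,0],[0.006,0,0,0,0,0,0],[0.006,0,0,0,0,0,0],[0.006,0,0,0,0,0,0],[0.006,0,0,0,0,0,0],[0.006,0,0,0,0,0,0]]
  ]
}}

```text
time: 8.25
ee_pos: [0.6148, -0.1975, 0.0191]
tool_rot: [0.65, 0.76, 0.0, 0.001]
wrist_force: [1.1, -4.3, 2.4]
grip_width: 0.998
grasp_force: 1.9
```

```bash
cat >> h.py <<'E'
def rackrel(tag):
    im,d,p=load(tag); P=cloud(p,d); H,S,V=hsv(im)
    o={'scene':np.array([.5422,.1192]),'side':np.array([.5398,.1255])}[tag[:-1].rstrip('0123456789')]
    q=P[(d>0)&(V<110)]; r=q[:,:2]-o; u=r@U; n=r@N
    k=(q[:,2]>.027)&(q[:,2]<.0375)&(abs(u-.0225)<.12)&(n>-.36)&(n<-.03)
    uu,nn=u[k],n[k]; print(tag,'u',np.percentile(uu,[.5,99.5]).round(4),'n',np.percentile(nn,[.5,99.5]).round(4))
    b=[(c,np.percentile(nn[abs(uu-c)<.008],97)) for c in np.arange(-.05,.11,.012) if (abs(uu-c)<.008).sum()>8]
    b=np.array(b); print('front profile',b.round(4).tolist())
E
python3 -c "
from h import *
goal(.0225,-.16,.018)
shot('scene','scene5');rackrel('scene5');measure('scene5')
"|grep -v orange
```

```text
t 8.25 tcp [ 0.6148 -0.1975  0.0191] pinframe u,n 0.0233 -0.3271 tooly-angle err -0.0002 tilt [-0.001  0.001 -1.   ] F [ 1.14 -4.27  2.44] Fn -4.39 shift [ 0.2228 -0.0011  0.0014]
scene5 u [-0.0459  0.0947] n [-0.3343 -0.2351]
front profile [[-0.038, -0.2375], [-0.026, -0.2376], [-0.014, -0.2358], [-0.002, -0.236], [0.01, -0.2366], [0.022, -0.2369], [0.034, -0.2375], [0.046, -0.2356], [0.058, -0.2361], [0.07, -0.2365], [0.082, -0.239], [0.094, -0.2353]]
red 14 [338.3 211.5] [0.4336 0.1022 0.031 ] depth [0.4327 0.1015 0.0306]
red 15 [354.4 265.6] [0.6509 0.1361 0.031 ] depth [0.651  0.1354 0.0308]
bar 1378 [337.6 251.4] (array([567.6,  97.7]), array([ 43.1, 293.1]), 0.159) z 0.020069954031774084
rack 474 [216.3 128.2] (array([ 638.3, -137.1]), array([ 7.5, 67.8]), -0.2951) zmax 0.38 r 0.654
rack 2910 [212.  235.5] (array([ 613.5, -172.1]), array([132.3, 150.4]), 0.1894) zmax 0.203 r 0.657
rack 1727 [142.8 302.7] (array([ 787.6, -291.6]), array([ 80.7, 147.1]), 0.6049) zmax 0.055 r 0.844
rack 1695 [248.6 314. ] (array([814.7, -78.6]), array([ 83.4, 142.5]), -0.3392) zmax 0.053 r 0.822
rack 1722 [411.3 317.6] (array([821. , 242.2]), array([ 79.4, 140.2]), -0.1515) zmax 0.053 r 0.857
yellow 20 [343.2 221.2] (array([435.5, 115.7]), array([ 8.1, 40.9]), 0.1239)
```

The rack is square to the pins, with its front at n = −236 mm and u from −46 to +95 mm, inside ±110. I keep pushing.

Request:
{"method": "apply_moves", "body": {
  "targets": [
    [[0.008,0,0,0,0,0,0],[0.01,0,0,0,0,0,0],[0.01,0,0,0,0,0,0],[0.01,0,0,0,0,0,0],[0.01,0,0,0,0,0,0],[0.01,0,0,0,0,0,0],[0.01,0,0,0,0,0,0],[0.01,0,0,0,0,0,0],[0.01,0,0,0,0,0,0],[0.01,0,0,0,0,0,0],[0.01,0,0,0,0,0,0],[0.01,0,0,0,0,0,0]]
  ]
}}

```text
time: 9.5
ee_pos: [0.6006, -0.1095, 0.0188]
tool_rot: [0.65, 0.76, -0.0, -0.0]
wrist_force: [0.0, -3.3, 2.7]
grip_width: 0.998
grasp_force: 2.0
```

Request:
{"method": "apply_moves", "body": {
  "targets": [
    [[0.01,0,0,0,0,0,0],[0.01,0,0,0,0,0,0],[0.01,0,0,0,0,0,0],[0.01,0,0,0,0,0,0],[0.01,0,0,0,0,0,0],[0.01,0,0,0,0,0,0],[0.01,0,0,0,0,0,0],[0.008,0,0,0,0,0,0],[0.006,0,0,0,0,0,0]]
  ]
}}

```text
time: 10.4
ee_pos: [0.5908, -0.0473, 0.0187]
tool_rot: [0.65, 0.76, -0.0, -0.0]
wrist_force: [-0.3, -4.0, 2.1]
grip_width: 0.995
grasp_force: 1.9
```

```bash
python3 -c "
from h import *
goal(.0225,-.1365,.018)
for n in('scene','side'): shot(n,n+'6');rackrel(n+'6');measure(n+'6')
"|egrep -v 'orange|rack '
```

```text
t 10.4 tcp [ 0.5908 -0.0473  0.0187] pinframe u,n 0.0228 -0.1749 tooly-angle err 0.0003 tilt [ 0. -0. -1.] F [-0.27 -4.    2.07] Fn -3.91 shift [ 0.0512 -0.0004  0.001 ]
scene6 u [-0.0421  0.0944] n [-0.1817 -0.0835]
front profile [[-0.038, -0.0851], [-0.026, -0.085], [-0.002, -0.0844], [0.01, -0.0841], [0.022, -0.0847], [0.034, -0.0859], [0.046, -0.0844], [0.058, -0.0844], [0.07, -0.0845], [0.082, -0.0861], [0.094, -0.0844]]
red 14 [338.3 211.5] [0.4336 0.1022 0.031 ] depth [0.4352 0.1015 0.0322]
red 15 [354.4 265.6] [0.6509 0.1361 0.031 ] depth [0.6507 0.1353 0.0316]
bar 1366 [337.7 251.4] (array([567.6,  97.8]), array([ 42.8, 293. ]), 0.1555) z 0.01995043852102113
side6 u [-0.0453  0.0928] n [-0.1727 -0.0833]
front profile [[-0.05, -0.0849], [-0.038, -0.0845], [-0.026, -0.0843], [-0.014, -0.0847], [-0.002, -0.0839], [0.01, -0.0839], [0.022, -0.0841], [0.034, -0.0843], [0.046, -0.0847], [0.058, -0.0848], [0.07, -0.0843], [0.082, -0.0839], [0.094, -0.0838]]
red 17 [296.1 272.4] [0.6482 0.1426 0.031 ] depth [0.6471 0.1437 0.032 ]
red 22 [408.5 297.2] [0.4314 0.1085 0.031 ] depth [0.4313 0.1095 0.0317]
bar 2012 [343.8 276.9] (array([567.8, 102.5]), array([ 40.7, 289.4]), 0.1572) z 0.020472233240926785
yellow 515 [351.7 300.9] (array([538. , 137.3]), array([ 10.3, 257.4]), 0.1571)
```

Both views put the rack front at n ≈ −84.5 mm and square, so about 38 mm remain. I close most of that, then approach in small steps.

Request:
{"method": "apply_moves", "body": {
  "targets": [
    [[0.01,0,0,0,0,0,0],[0.01,0,0,0,0,0,0],[0.008,0,0,0,0,0,0],[0.006,0,0,0,0,0,0],[0.004,0,0,0,0,0,0],[0.004,0,0,0,0,0,0],[0.002,0,0,0,0,0,0],[0.002,0,0,0,0,0,0]]
  ]
}}

```text
time: 11.3
ee_pos: [0.5856, -0.0137, 0.0188]
tool_rot: [0.65, 0.76, -0.0, 0.0]
wrist_force: [0.4, -1.5, -1.6]
grip_width: 0.999
grasp_force: 0.7
```

Request:
{"method": "apply_moves", "body": {
  "targets": [
    [[0.002,0,0,0,0,0,0],[0.002,0,0,0,0,0,0]]
  ]
}}

```text
time: 11.5
ee_pos: [0.5852, -0.0108, 0.0188]
tool_rot: [0.65, 0.76, 0.0, 0.0]
wrist_force: [-0.2, -1.1, -0.7]
grip_width: 0.996
grasp_force: 0.7
```

Request:
{"method": "apply_moves", "body": {
  "targets": [
    [[0.001,0,0,0,0,0,0],[0.001,0,0,0,0,0,0]]
  ]
}}

```text
time: 11.7
ee_pos: [0.5852, -0.0098, 0.0189]
tool_rot: [0.65, 0.76, -0.0, 0.0]
wrist_force: [0.0, -7.9, 0.4]
grip_width: 0.999
grasp_force: 4.0
```

Request:
{"method": "apply_moves", "body": {
  "targets": [
    [[0.001,0,0,0,0,0,0],[0.001,0,0,0,0,0,0],[0,0,0,0,0,0,0]]
  ]
}}

```text
time: 12.0
ee_pos: [0.5852, -0.0096, 0.0191]
tool_rot: [0.65, 0.76, -0.001, 0.001]
wrist_force: [1.9, -14.0, -0.8]
grip_width: 0.996
grasp_force: 6.8
```

```bash
python3 -c "
from h import *
goal(.0225,-.1365,.018)
shot('side','side7');rackrel('side7');measure('side7')
"|egrep -v 'orange|rack '
```

```text
t 12.0 tcp [ 0.5852 -0.0096  0.0191] pinframe u,n 0.0231 -0.1369 tooly-angle err 0.0015 tilt [-0.002  0.001 -1.   ] F [  1.87 -13.96  -0.76] Fn -14.08 shift [ 0.0005 -0.0008  0.0014]
side7 u [-0.045   0.0936] n [-0.1367 -0.0455]
front profile [[-0.05, -0.0456], [-0.038, -0.0471], [-0.026, -0.0462], [-0.014, -0.0476], [-0.002, -0.0472], [0.01, -0.0467], [0.022, -0.0466], [0.034, -0.0467], [0.046, -0.0469], [0.058, -0.0469], [0.07, -0.047], [0.082, -0.047], [0.094, -0.0471]]
red 17 [296.1 272.4] [0.6482 0.1426 0.031 ] depth [0.6475 0.1437 0.0316]
red 22 [408.5 297.2] [0.4314 0.1085 0.031 ] depth [0.4315 0.1097 0.0322]
bar 1910 [342.1 276.7] (array([567.7, 102.7]), array([ 40.6, 289.4]), 0.1546) z 0.020525383220814708
yellow 523 [351.5 300.8] (array([538. , 137.3]), array([ 10.4, 257.4]), 0.1578)
```

The rack is seated: its front is at −46.8 mm along its whole length, with 14 N and no travel. I back off gently, lift, and look.

Request:
{"method": "apply_moves", "body": {
  "targets": [
    [[-0.002,0,0,0,0,0,0],[-0.004,0,0,0,0,0,0],[-0.02,0,0,0,0,0,0],[-0.03,0,0,0,0,0,0],[-0.04,0,0,0,0,0,0],[0,0,-0.06,0,0,0,0],[0,0,-0.06,0,0,0,0],[0,0,-0.06,0,0,0,0],[-0.06,0,-0.02,0,0,0,0],[-0.06,0,0,0,0,0,0],[0,0,0,0,0,0,0]]
  ]
}}

```text
time: 13.15
ee_pos: [0.611, -0.1733, 0.1702]
tool_rot: [0.651, 0.759, 0.0, 0.002]
wrist_force: [-0.1, -0.4, -0.5]
grip_width: 1.0
grasp_force: 0.0
```

```bash
python3 -c "
from h import *
for n in('scene','side'): shot(n,n+'8');rackrel(n+'8');measure(n+'8')
f=lambda t,a,b,c,d:cv2.resize(load(t)[0][a:b,c:d],(640,290),interpolation=cv2.INTER_CUBIC)
cv2.imwrite('pics/c8.png',np.vstack([f('scene8',200,300,240,460),f('side8',220,340,220,480)])[:,:,::-1])
"|egrep -v 'orange|rack '
```

```text
scene8 u [-0.0437  0.094 ] n [-0.1253 -0.047 ]
front profile [[-0.038, -0.0497], [-0.026, -0.0494], [-0.014, -0.0485], [-0.002, -0.0481], [0.01, -0.0484], [0.022, -0.0495], [0.034, -0.0505], [0.046, -0.0481], [0.058, -0.0476], [0.07, -0.0478], [0.082, -0.0505], [0.094, -0.0469]]
red 12 [338.3 211.8] [0.4347 0.1023 0.031 ] depth [0.4352 0.1016 0.0307]
red 15 [354.4 265.6] [0.6509 0.1361 0.031 ] depth [0.6516 0.1353 0.0304]
bar 1322 [338.  251.4] (array([567.2,  97.8]), array([ 43.1, 293.8]), 0.1599) z 0.0200474509666127
side8 u [-0.0452  0.0938] n [-0.1276 -0.0461]
front profile [[-0.05, -0.0475], [-0.038, -0.0481], [-0.026, -0.0471], [-0.014, -0.047], [-0.002, -0.0472], [0.01, -0.047], [0.022, -0.0463], [0.034, -0.0468], [0.046, -0.0467], [0.058, -0.047], [0.07, -0.0475], [0.082, -0.0473], [0.094, -0.0473]]
red 17 [296.1 272.4] [0.6482 0.1426 0.031 ] depth [0.6477 0.1439 0.0321]
red 22 [408.5 297.2] [0.4314 0.1085 0.031 ] depth [0.4313 0.1085 0.0313]
bar 2042 [345.5 277.3] (array([566.9, 102.3]), array([ 40.8, 291.2]), 0.157) z 0.020515883371819588
yellow 516 [351.3 300.8] (array([538. , 137.3]), array([ 10.2, 257.4]), 0.1571)
```

View pics/c8.png

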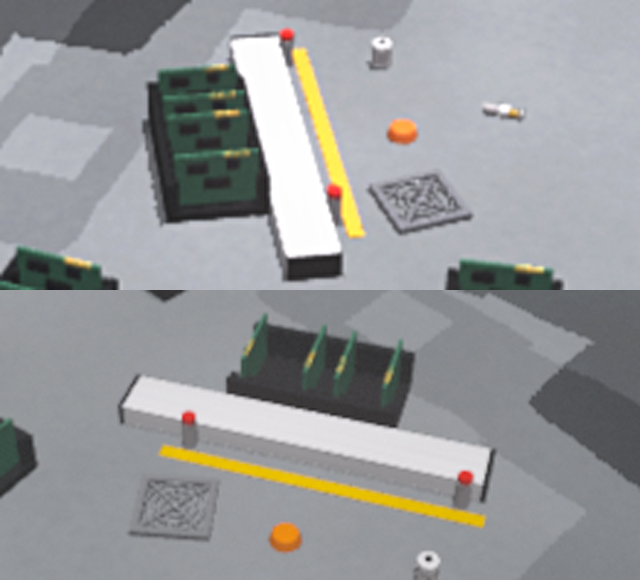

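Both views show the rack flush along the bar between the pins at (188,430) and (465,492) in the lower crop. The bar is on both pins, the small parts haven't moved and the robot is clear.

```bash
python3 -c "
from plant import *
print(finish_job())"
```

```text
the job is handed in; nothing more can be done
None
```

The job is handed in: the straightedge was seated on both pins first, then the rack was pushed flush along it between the pins, with the small parts left in place and about 13 s of the 54 s used.

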